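# Lay the glove cartons down with the openings up

### The arm

A 6-joint arm with a two-finger parallel gripper is mounted at the origin on the work surface. World frame = base frame: x ahead of the robot, y to its left, z up, the work surface at z = 0. Lengths are in m, angles in rad, forces in N, time in s.
With the tool pointing down it reaches from about 0.375 to 0.975 m from the base axis. Payload 3.8 kg.
Tool frame: the origin (TCP) lies midway between the tips of the shut fingers; the grasp point (between the pads) lies 19 mm behind it; z points along the fingers, y is the direction in which the jaws open and shut (so a half turn about z gives the same grasp; the last joint's range is limited). The gripper opens to 88 mm and grips with 3 to 60 N. Pads are 18 mm wide; open, the fingers measure 123 mm over their backs; the gripper's body (75 mm by 187 mm) begins 45 mm behind the grasp point.
Start: joints at [-1.177, 0.264, 1.604, -0, 1.274, -0.037], TCP at [0.282, -0.613, 0.214] pointing down, gripper open.
Joint ranges: [-2.63, 2.63], [-0.94, 2.18], [0.31, 2.57], [-1.31, 4.45], [0, 2.66], [-2.55, 2.55]. Speed limits (rad/s): [2.57, 2.57, 3.14, 3.14, 3.14, 3.14].

### API

Orientations are given as a unit quaternion [x, y, z, w].
In Python, from plant import * gives the robot as it stands.
- The arm moves only by the tool jog_arm, never from a script. Its argument "moves" is a list of rows, each an object with "travel": the shift along the tool's x, y, z in mm, a list of three; "yaw": the turn about the tool's z in rad. In form: [{"travel": [dx, dy, dz], "yaw": yaw}, ...]. A call has 1 to 20 rows; each row is the pose to reach, as a shift and turn from the pose commanded when the call began, along the tool's axes at that moment; what a row does not reach only later rows make up. A row lasts 1/10 s, in which the tool goes at most 50 mm and 8.59 degrees, less where a joint would pass 70% of its speed; a pose out of reach is approached as far as the arm can. A call with a gripper value outside its range is refused whole. "grip" is the finger opening in mm, from 0 to 88.1, set as the call begins (left out, the last holds). The fingers move at their own pace and stop on an object; "force" is the grip in N (left out, the last holds). Time passes only in rows, so rows that repeat a pose let the fingers close. It gives the time, the measured TCP pose, the force and the opening at its end, in the units of the state.
- get_state(): the state, without advancing time (a new reading comes with each control period).
- read_camera(name): name is "side" or "top"; returns (picture, depth): 400x640x3 uint8, red, green, blue; 400x640 float32, m along the optical axis (not along the pixel's ray), 0 where there is no reading.
- camera_info(name): a dict with "camera_matrix" (3x3 intrinsics, pixels), "k1" (the pictures are not rectified: a ray, as slopes to the right and down, at radius r is drawn at 1 + k1 r^2 times it, then the intrinsics apply), "T" (4x4, takes a point from camera to world coordinates). Camera axes: x right, y down, z forward; pixel columns grow to the right and rows downward; lengths in m; the calibration is good to about 2 mm. A picture is of the moment at which its call begins. camera_info takes no time and is no camera call.
- finish_job(): hands the job in, once; it reports no verdict.
The state is a dict: "t": time; "joint_pos": joint angles; "qvel": joint speeds; "joint_efforts": joint torques, N m; "tcp_pos": TCP position; "eef_rot": TCP orientation; "wrist_force": force on the tool from outside, world axes, zero at the start; "wrist_torque": the same for the moment, N m; "width": finger opening in m.
Only numpy, scipy, OpenCV 4.12 (cv2) and the standard library are available. Lean on these libraries where they do the work, as an engineer would, in place of code of your own. Each camera call takes 0.05 s, during which the arm holds its last target.

### The job

Two glove dispenser cartons, a purple one and a blue one, have been left standing on end. Push each of them over on the spot, so that it lies flat on the table with its oval glove opening facing up, ready for people to pull gloves from. Only push: do not lift or carry the cartons or shove them away across the table, and leave everything else where it is.

Things in the scene. Friction and masses are not known exactly. Their poses are not given: they have to be found in the camera images.
- purple_carton: purple and white carton, loose, 0.2 to 0.42 kg, standing on end at the start left or right of the middle: 65 mm deep (own x), 110 wide (own y), 200 tall (own z). Origin: centre of the end it stands on. Its -x face is the purple panel with the dark oval opening; the purple print folds 24 mm round onto the top end, seen from above as a purple stripe along that edge; the rest is white. The floor it falls on (own +x side) is clear.
- blue_carton: blue and white carton, loose, 0.2 to 0.42 kg, standing on end at the start left or right of the middle: 60 mm deep (own x), 100 wide (own y), 150 tall (own z). Origin: centre of the end it stands on. Its -x face is the blue panel with the dark oval opening; the blue print folds 24 mm round onto the top end, seen from above as a blue stripe along that edge; the rest is white. The floor it falls on (own +x side) is clear.
- purple_carton_center (a point): centre of the purple carton, 100 mm up at the start; at 32.5 mm height when it lies flat on its plain white face. Pushed on the panel near its top along own +x, the carton tips with little sliding, passes its balance point at about 0.32 rad and falls by itself, panel up
- purple_carton_foot (a point): middle of the purple carton's foot edge on the plain white side (own +x), the edge it should tip about; on the table from start to end. At the start own +x points away from the robot, turned at most 40 degrees left or right of straight ahead; which carton stands left and which right varies
- blue_carton_center (a point): centre of the blue carton, 75 mm up at the start; at 30 mm height when it lies flat on its plain white face. Pushed on the panel near its top along own +x, the carton tips with little sliding, passes its balance point at about 0.38 rad and falls by itself, panel up
- blue_carton_foot (a point): middle of the blue carton's foot edge on the plain white side (own +x), the edge it should tip about; on the table from start to end. At the start own +x points away from the robot, turned at most 40 degrees left or right of straight ahead; which carton stands left and which right varies
- green_cup: lime green paper cup, open, 80 mm across the rim, 100 mm tall, light, stands mouth up; origin at the centre of its underside; to be left alone; between the cartons, nearer the robot
- pink_cup: pink paper cup, open, 80 mm across the rim, 100 mm tall, light, stands mouth up; origin at the centre of its underside; to be left alone; near the robot on its left
- sky_cup: sky blue paper cup, open, 80 mm across the rim, 100 mm tall, light, stands mouth up; origin at the centre of its underside; to be left alone; by the left edge
- ink_bottle: black dropper bottle with pink band, 26 mm across, 65 mm tall, standing between the cartons, farther from the robot; origin at the centre of its underside; to be left alone
- tin: metal tin with copper band, 70 mm across, 100 mm tall, near the robot on its right; origin at the centre of its underside; to be left alone
- pump_bottle: clear bottle with blue label, 60 mm across, 160 mm tall, far right; origin at the centre of its underside; to be left alone
- mould: white disc, 70 mm across, 22 mm high, far left; origin at the centre of its underside; to be left alone
- wipes: yellow pack of wipes, 120 by 75 by 45 mm high, far right; origin at the centre of its underside; to be left alone
Mind the look-alikes: they are no part of the job. Leave any red look-alike of the purple_carton alone.

How it is judged:
At the end, for the whole second after the job is handed in: Both cartons lie flat on the table (within 0.15 rad, centre less than 13 mm above its resting height) with the opening panel up, at rest, and the foot edge each was tipped about is within 60 mm of where it began (angle between each of purple_carton, blue_carton's own x axis and vertical above 2.99 rad and height (world z) of purple_carton_center below 0.045 m and distance of each of purple_carton_foot, blue_carton_foot from where it was at the start of the episode below 0.06 m and linear speed of each of purple_carton, blue_carton below 0.02 m/s and angular speed of each of purple_carton, blue_carton below 0.1 rad/s and height (world z) of blue_carton_center below 0.0425 m); the robot touches nothing.
It fails at once if the purple carton was lifted or carried, or tipped over another edge (its plain-side foot edge left the table by more than 30 mm) (height (world z) of purple_carton_foot above 0.03 m).
It fails at once if the blue carton was lifted or carried, or tipped over another edge (its plain-side foot edge left the table by more than 30 mm) (height (world z) of blue_carton_foot above 0.03 m).
It fails at once if a cup was pushed about (more than 30 mm) or knocked over (distance of any of green_cup, pink_cup, sky_cup from where it was at the start of the episode above 0.03 m or angle between any of green_cup, pink_cup, sky_cup's own z axis and vertical above 0.5 rad).
It fails at once if the ink bottle, tin or pump bottle was pushed about (more than 30 mm) or knocked over (distance of any of ink_bottle, tin, pump_bottle from where it was at the start of the episode above 0.03 m or angle between any of ink_bottle, tin, pump_bottle's own z axis and vertical above 0.5 rad).
It fails at once if the mould or the wipes was pushed about (more than 30 mm) or knocked over (distance of any of mould, wipes from where it was at the start of the episode above 0.03 m or angle between any of mould, wipes's own z axis and vertical above 0.5 rad).
It also fails if it takes over 48 s, if anything falls off the work surface, if the arm or the gripper's body presses on something with over 40 N, if the wrist force passes 120 N, or if a joint passes its speed limit or range.

## Working session

There is one attempt and no reset: what is moved stays moved. The work goes in short steps, Python scripts to look and compute and a tool call to move; the robot and the scene stay as the last step left them, time stands still between calls to the robot, and variables do not carry over. Pictures are saved under pics/ and viewed, and the job is handed in when it is done.

Besides the shell and the picture viewer there is one more tool, called as name(argument=value, ...), one argument or row to a line, values as JSON. jog_arm: Moves the arm, as the interface text tells. Its arguments: {"type":"object","properties":{"moves":{"type":"array","items":{"type":"object","properties":{"travel":{"type":"array","items":{"type":"number"}},"yaw":{"type":"number"}}}},"grip":{"type":"number"},"force":{"type":"number"}},"required":["moves"]}

```bash
mkdir -p pics; ls; python3 - <<'E'
from plant import *
import numpy as np, cv2
s=get_state(); print(s['t'],s['tcp_pos'],s['eef_rot'],s['width'])
for n in('top','side'):
    p,d=read_camera(n); i=camera_info(n); print(n,i)
    cv2.imwrite(f'pics/{n}0.png',p[:,:,::-1]); np.savez(f'{n}0.npz',p=p,d=d)
E
```

```text
pics
0.0 [ 0.28155578 -0.61264282  0.21252284] [ 9.76894112e-01  2.13721078e-01 -2.00117399e-04 -1.07422303e-03] 0.08801107634012822
top {'camera_matrix': array([[453.79544575,   0.        , 318.01299252],
       [  0.        , 453.79544575, 196.1290603 ],
       [  0.        ,   0.        ,   1.        ]]), 'k1': -0.05097912862305643, 'T': array([[-2.64311204e-02, -9.94137064e-01,  1.04847001e-01,
         3.41729353e-01],
       [-9.99605165e-01,  2.72845251e-02,  6.71333667e-03,
        -1.49761821e-03],
       [-9.53467746e-03, -1.04628163e-01, -9.94465704e-01,
         1.51359613e+00],
       [ 0.00000000e+00,  0.00000000e+00,  0.00000000e+00,
         1.00000000e+00]])}
side {'camera_matrix': array([[365.47048441,   0.        , 319.58360421],
       [  0.        , 365.47048441, 196.33451594],
       [  0.        ,   0.        ,   1.        ]]), 'k1': -0.036303720806461284, 'T': array([[-0.75751032, -0.44616345,  0.4765672 , -0.03572182],
       [-0.65263189,  0.49988751, -0.56937167,  0.62416725],
       [ 0.01580284, -0.74232786, -0.66985044,  0.82349902],
       [ 0.        ,  0.        ,  0.        ,  1.        ]])}
```

View pics/top0.png

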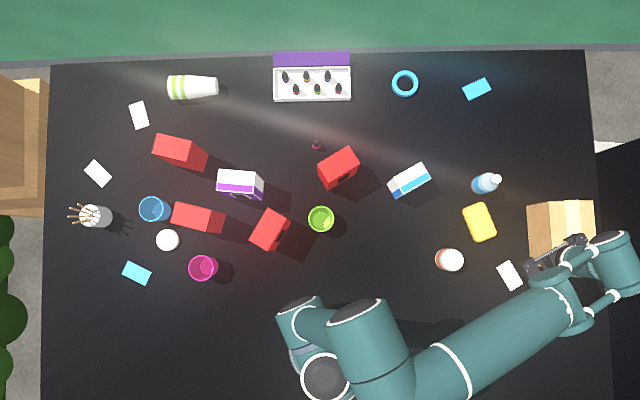

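View pics/side0.png

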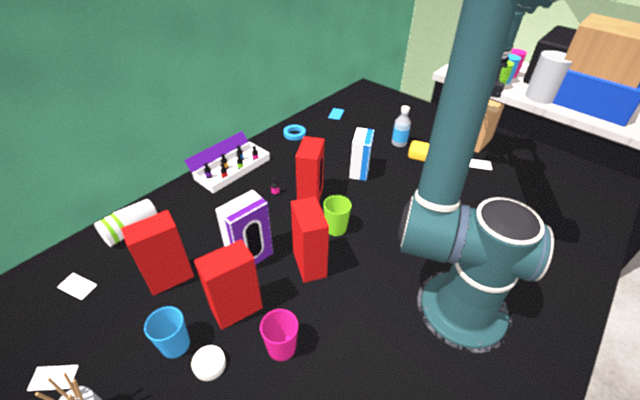

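The top view shows the purple carton at about (240,184), with its stripe on the robot side. The blue carton is at about (408,180). Red look-alikes stand around the purple one at (180,152), (200,216), (268,230) and (338,167). Next I'll measure these from the depth image.

```bash
cat > h.py <<'E'
import numpy as np, cv2
from plant import *
def cloud(n,d):
    i=camera_info(n);K=i['camera_matrix'];T=i['T']
    v,u=np.mgrid[0:400,0:640]
    dist=np.array([i['k1'],0,0,0,0.])
    pts=cv2.undistortPoints(np.stack([u,v],-1).reshape(-1,1,2).astype(np.float64),K,dist).reshape(400,640,2)
    P=np.concatenate([pts*d[...,None],d[...,None]],-1)
    return P@T[:3,:3].T+T[:3,3]
def rects(n,p,d,regs):
    W=cloud(n,d); hsv=cv2.cvtColor(p,cv2.COLOR_RGB2HSV)
    for name,(u0,v0,u1,v1),z0,z1 in regs:
        m=np.zeros((400,640),bool); m[v0:v1,u0:u1]=1
        m&=(d>0)&(W[...,2]>z0)&(W[...,2]<z1)
        q=W[m]
        if len(q)<8: print(name,'few');continue
        r=cv2.minAreaRect((q[:,:2]*1000).astype(np.float32))
        print(name,m.sum(),'z',q[:,2].mean().round(3),'rect',np.round(r[0],1),np.round(r[1],1),round(r[2],1),'corners',np.round(cv2.boxPoints(r)).astype(int).tolist())
E
python3 - <<'E'
from h import *
f=np.load('top0.npz');p,d=f['p'],f['d']
R=[('purple',(205,160,275,210),.185,.215),('blue',(380,155,440,205),.135,.165),
('redA',(145,125,215,178),.12,.25),('redB',(160,195,232,240),.12,.25),('redC',(240,200,295,255),.12,.25),('redD',(310,140,365,195),.12,.25),
('green',(300,200,340,235),.07,.12),('ink',(305,135,325,155),.03,.08),('pink',(180,250,222,285),.08,.12),('sky',(135,190,170,225),.08,.12),('tin',(430,240,470,275),.08,.12),('pump',(465,165,505,200),.1,.18),('wipes',(455,195,500,245),.03,.06),('mould',(150,225,182,252),.01,.04)]
rects('top',p,d,R)
W=cloud('top',d);hsv=cv2.cvtColor(p,cv2.COLOR_RGB2HSV)
for n,(u0,v0,u1,v1),h0,h1,z0 in [('purple',(205,160,275,210),120,155,.185),('blue',(380,155,440,205),95,118,.135)]:
    m=np.zeros((400,640),bool);m[v0:v1,u0:u1]=1
    m&=(hsv[...,0]>h0)&(hsv[...,0]<h1)&(hsv[...,1]>110)&(W[...,2]>z0)
    print(n,'stripe',m.sum(),W[m].mean(0).round(3), np.round(cv2.minAreaRect((W[m][:,:2]*1000).astype(np.float32)),1) if 0 else cv2.minAreaRect((W[m][:,:2]*1000).astype(np.float32)))
c=p[120:270,130:460,::-1];
cv2.imwrite('pics/crop.png',cv2.resize(c,None,fx=2.4,fy=2.4,interpolation=cv2.INTER_CUBIC))
E
```

```text
purple 872 z 0.2 rect [508.3 241.1] [190.9 119. ] 88.4 corners [[446, 147], [565, 144], [571, 335], [452, 338]]
blue 674 z 0.15 rect [ 533.2 -278. ] [ 60.6 105.1] 27.9 corners [[482, -246], [531, -339], [585, -310], [535, -217]]
redA 1053 z 0.191 rect [639.6 439.2] [113.8  67.3] 74.6 corners [[592, 393], [657, 375], [687, 485], [622, 503]]
redB 976 z 0.194 rect [432.4 380.8] [114.   66.1] 73.1 corners [[384, 336], [447, 317], [481, 426], [417, 445]]
redC 950 z 0.197 rect [387.6 154.9] [ 67.7 110.9] 57.9 corners [[323, 156], [417, 97], [452, 154], [359, 213]]
redD 950 z 0.194 rect [572.3 -54.7] [ 68.5 109.6] 30.9 corners [[515, -25], [571, -119], [630, -84], [574, 10]]
green 136 z 0.093 rect [419.1   0.6] [75.  75.3] 88.7 corners [[381, -36], [456, -38], [458, 37], [382, 39]]
ink 49 z 0.048 rect [671.8   8.2] [19.7 25.4] 17.5 corners [[659, 17], [666, -7], [685, -1], [677, 23]]
pink 164 z 0.095 rect [278.6 378.2] [77.3 79.4] 34.8 corners [[224, 389], [270, 324], [333, 368], [288, 433]]
sky 173 z 0.094 rect [466.2 536.5] [77.9 73.5] 88.2 corners [[428, 499], [502, 496], [504, 574], [431, 577]]
tin 410 z 0.098 rect [ 281.8 -403.1] [66.8 65.4] 88.3 corners [[248, -436], [313, -437], [315, -371], [250, -369]]
pump 274 z 0.127 rect [ 521.3 -528.7] [55.9 53. ] 20.5 corners [[486, -514], [504, -563], [557, -544], [538, -494]]
wipes 791 z 0.043 rect [ 399.4 -516.6] [117.9  74.7] 20.0 corners [[331, -502], [357, -572], [468, -531], [442, -461]]
mould 354 z 0.022 rect [369.6 511.9] [67.8 67.9] 52.4 corners [[322, 506], [376, 464], [417, 518], [363, 559]]
purple stripe 210 [0.512 0.249 0.201] ((509.12310791015625, 248.15591430664062), (108.23751068115234, 23.847576141357422), 83.07329559326172)
blue stripe 155 [ 0.518 -0.285  0.159] ((446.2861022949219, -161.5931854248047), (18.904895782470703, 381.9599609375), 30.31462287902832)
```

View pics/crop.png

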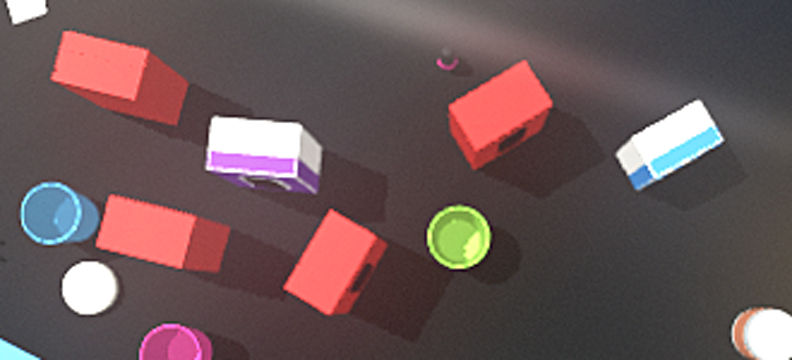

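```bash
cat >> h.py <<'E'
def own(n0,p,d,box,hue,z0,z1):
    W=cloud('top',d);hsv=cv2.cvtColor(p,cv2.COLOR_RGB2HSV);h,s,v=[hsv[...,k].astype(int) for k in range(3)]
    u0,v0,u1,v1=box;m=np.zeros((400,640),bool);m[v0:v1,u0:u1]=1
    m&=(d>0)&(W[...,2]>z0)&(W[...,2]<z1)
    st=(h>hue[0])&(h<hue[1])&(s>90); wh=(s<70)&(v>120)
    for nm,k in(('stripe',m&st),('all',m&(st|wh))):
        k=k.astype(np.uint8);nc,l,stt,_=cv2.connectedComponentsWithStats(k)
        k=l==1+np.argmax(stt[1:,4]);r=cv2.minAreaRect((W[k][:,:2]*1000).astype(np.float32))
        print(n0,nm,k.sum(),np.round(r[0],1),np.round(r[1],1),round(r[2],1),W[k].mean(0).round(3),cv2.boxPoints(r).round().tolist())
E
python3 - <<'E'
from h import *
f=np.load('top0.npz');p,d=f['p'],f['d']
own('purple',p,d,(205,160,275,210),(120,155),.188,.212)
own('blue',p,d,(380,155,440,205),(92,118),.138,.162)
E
```

```text
purple stripe 199 [512.4 251.1] [101.5  18.1] 83.1 [0.513 0.25  0.201] [[497.0, 202.0], [515.0, 200.0], [527.0, 300.0], [510.0, 303.0]]
purple all 837 [530.4 247.7] [112.6  66.4] 83.0 [0.53  0.246 0.2  ] [[491.0, 196.0], [556.0, 188.0], [570.0, 300.0], [504.0, 308.0]]
blue stripe 179 [ 519.  -286.9] [20.2 91.8] 27.5 [ 0.52  -0.286  0.15 ] [[489.0, -251.0], [531.0, -332.0], [549.0, -323.0], [507.0, -242.0]]
blue all 648 [ 533.2 -278. ] [ 60.6 105.1] 27.9 [ 0.533 -0.277  0.15 ] [[482.0, -246.0], [531.0, -339.0], [585.0, -310.0], [535.0, -217.0]]
```

The blue carton's top is centred at (533,-278) mm with yaw 28°. The purple one is at (530,247) mm with yaw -7°. I'll start with blue: close the fingers, rise, and move to behind its panel.

jog_arm(
  moves=[
    {"travel":[0,0,-25],"yaw":0},
    {"travel":[10,-5,-45],"yaw":0},
    {"travel":[35,-25,-50],"yaw":-0.01},
    {"travel":[65,-43,-50],"yaw":-0.02},
    {"travel":[95,-63,-50],"yaw":-0.03},
    {"travel":[125,-83,-50],"yaw":-0.04},
    {"travel":[155,-103,-50],"yaw":-0.05},
    {"travel":[185,-123,-50],"yaw":-0.056},
    {"travel":[215,-143,-50],"yaw":-0.056},
    {"travel":[245,-163,-50],"yaw":-0.056},
    {"travel":[270,-180,-50],"yaw":-0.056},
    {"travel":[285,-190,-50],"yaw":-0.056},
    {"travel":[293,-195,-50],"yaw":-0.056},
    {"travel":[293,-195,-50],"yaw":-0.056},
    {"travel":[293,-195,-50],"yaw":-0.056},
  ],
  grip=0,
  force=20,
)

```text
t: 1.6
tcp_pos: [0.4663, -0.3142, 0.2636]
eef_rot: [0.971, 0.241, -0.0, 0.0]
wrist_force: [-0.2, 0.3, -0.2]
width: 0.0004
```

jog_arm(
  moves=[
    {"travel":[0,0,20],"yaw":0},
    {"travel":[0,0,50],"yaw":0},
    {"travel":[0,0,80],"yaw":0},
    {"travel":[0,0,105],"yaw":0},
    {"travel":[0,0,120],"yaw":0},
    {"travel":[0,0,126],"yaw":0},
    {"travel":[8,0,126],"yaw":0},
    {"travel":[16,0,126],"yaw":0},
    {"travel":[24,0,126],"yaw":0},
    {"travel":[29,0,126],"yaw":0},
    {"travel":[34,0,126],"yaw":0},
    {"travel":[39,0,126],"yaw":0},
    {"travel":[44,0,126],"yaw":0},
    {"travel":[49,0,126],"yaw":0},
  ],
)

```text
t: 3.0
tcp_pos: [0.5103, -0.2906, 0.1378]
eef_rot: [0.971, 0.241, -0.0, -0.0]
wrist_force: [0.3, -0.3, -0.5]
width: 0.0003
```

```bash
python3 - <<'E'
from h import *
p,d=read_camera('side');cv2.imwrite('pics/side1.png',cv2.resize(p[80:260,240:480,::-1],None,fx=3,fy=3))
p,d=read_camera('top');cv2.imwrite('pics/top1.png',cv2.resize(p[120:260,330:530,::-1],None,fx=3,fy=3))
s=get_state();print(s['t'],s['tcp_pos'],s['wrist_force'])
E
```

```text
3.1 [ 0.51049923 -0.29055848  0.13777684] [0.07268566 0.01961781 0.61098283]
```

View pics/side1.png

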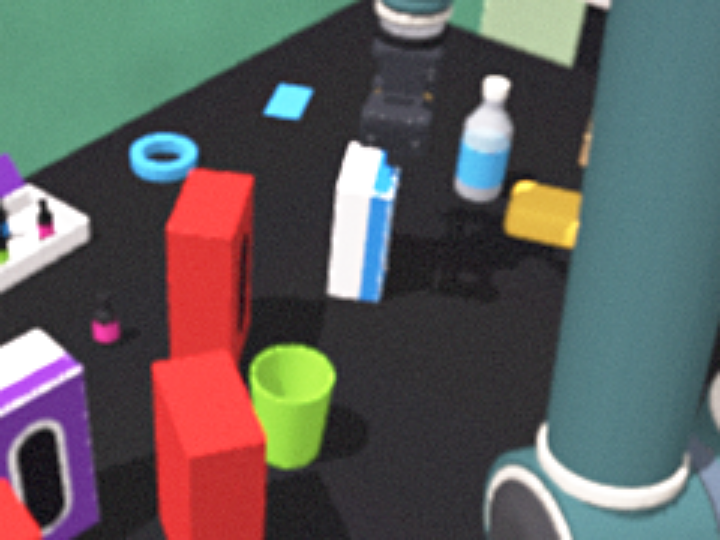

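View pics/top1.png

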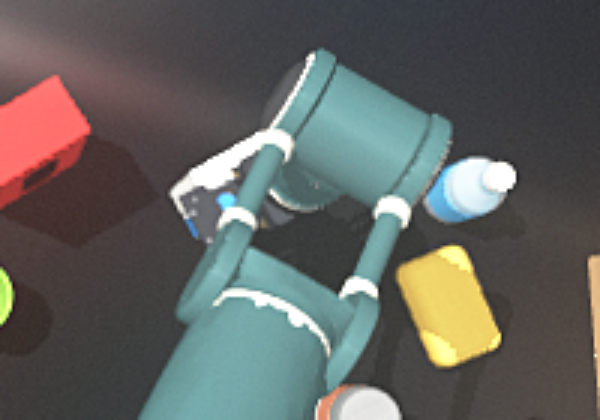

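The blue carton is still standing at about (365,225) in the side crop, with the gripper just behind its panel. Force is near zero, so I'll push on.

jog_arm(
  moves=[
    {"travel":[6,0,0],"yaw":0},
    {"travel":[12,0,0],"yaw":0},
    {"travel":[18,0,0],"yaw":0},
    {"travel":[24,0,0],"yaw":0},
    {"travel":[30,0,0],"yaw":0},
  ],
)

```text
t: 3.6
tcp_pos: [0.537, -0.2766, 0.1378]
eef_rot: [0.971, 0.241, 0.0, -0.0]
wrist_force: [-0.6, 0.2, -0.2]
width: 0.0002
```

```bash
python3 - <<'E'
from h import *
p,d=read_camera('side');cv2.imwrite('pics/side2.png',cv2.resize(p[80:260,240:480,::-1],None,fx=3,fy=3))
s=get_state();print(s['t'],s['tcp_pos'],s['wrist_force'])
E
```

```text
3.65 [ 0.53776801 -0.27620051  0.13786117] [ 0.43551644 -0.02655841  0.66242763]
```

View pics/side2.png

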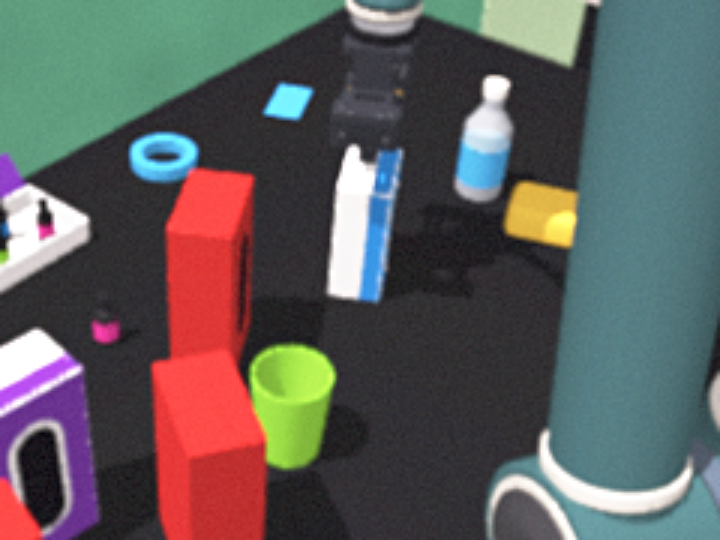

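```bash
cat >> h.py <<'E'
def proj(n,X):
    i=camera_info(n);T=np.linalg.inv(i['T'])
    r,_=cv2.Rodrigues(T[:3,:3]);return cv2.projectPoints(np.array(X,float).reshape(-1,1,3),r,T[:3,3],i['camera_matrix'],np.array([i['k1'],0,0,0,0.]))[0].reshape(-1,2)
E
python3 - <<'E'
from h import *
s=get_state();print(s['t'],s['tcp_pos'],s['wrist_force'],s['joint_pos'])
p,d=read_camera('side')
t=s['tcp_pos'];q=proj('side',[t,t+[0,0,.02],t+[0,0,.064]])
c=np.array([533.2,-278,0])/1000;ex=np.array([.884,.467,0]);ey=np.array([-.467,.884,0])
C=[c+a*.03*ex+b*.05*ey+[0,0,z] for z in(0,.15) for a,b in((-1,-1),(-1,1),(1,1),(1,-1))]
k=proj('side',C)
im=cv2.resize(p[80:260,280:440,::-1],None,fx=4,fy=4,interpolation=cv2.INTER_CUBIC)
f=lambda x:(int((x[0]-280+.5)*4),int((x[1]-80+.5)*4))
for x in q: cv2.circle(im,f(x),4,(0,0,255),1)
for a in(0,4):
    for j in range(4): cv2.line(im,f(k[a+j]),f(k[a+(j+1)%4]),(0,255,0),1)
cv2.imwrite('pics/side3.png',im)
W=cloud('side',d)
print(np.round(q,1),np.round(k,1).tolist())
p,d=read_camera('top');im=cv2.resize(p[130:230,360:480,::-1],None,fx=6,fy=6,interpolation=cv2.INTER_CUBIC);cv2.imwrite('pics/top3.png',im)
E
```

```text
3.65 [ 0.53776801 -0.27620051  0.13786117] [ 0.43551644 -0.02655841  0.66242763] [-5.16015764e-01  1.89740287e-01  1.83900139e+00  6.34472727e-04
  1.11224248e+00  5.67345569e-01]
[[361.3 138.6]
 [361.8 133.6]
 [363.1 122.2]] [[369.0, 164.0], [365.5, 180.5], [348.8, 177.9], [353.2, 161.6], [373.6, 129.4], [370.1, 145.2], [352.0, 142.6], [356.5, 127.1]]
```

View pics/side3.png

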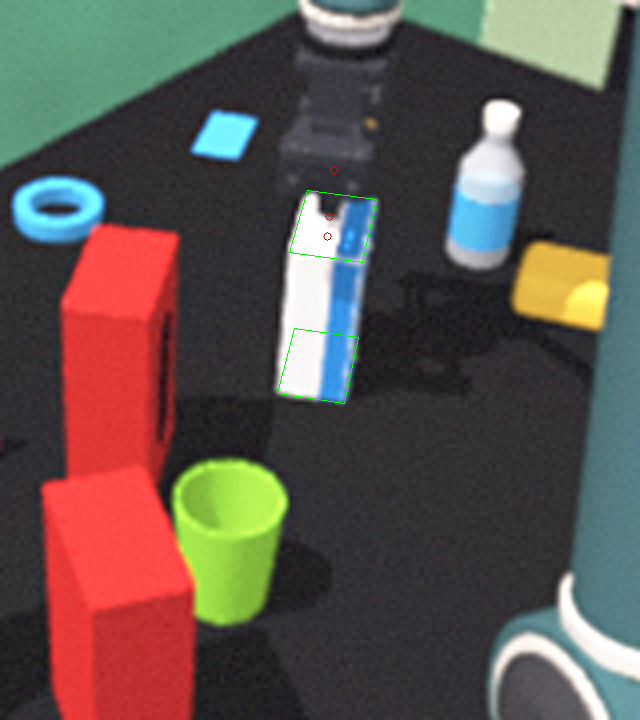

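View pics/top3.png

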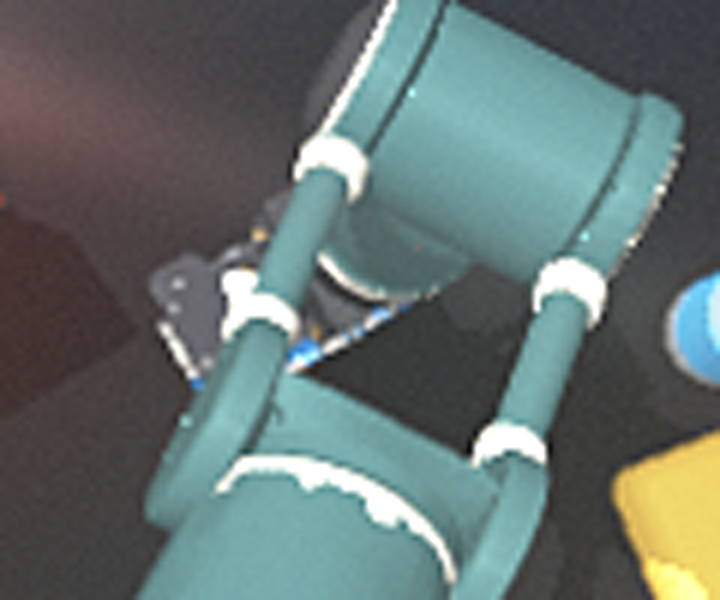

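The picture shows the fingertips ending at the carton's top, around (330,212) in the crop, not 12 mm below it as the reported TCP implies. The carton hasn't moved. I'll check the fingertip position by depth.

```bash
python3 - <<'E'
from h import *
p,d=read_camera('side');W=cloud('side',d)
np.set_printoptions(linewidth=200,suppress=True)
hsv=cv2.cvtColor(p,cv2.COLOR_RGB2HSV)
for v in range(118,146,2):
    print(v,[(u,int(p[v,u].mean()),*(W[v,u]*1000).astype(int)) for u in range(352,374,3)])
im=cv2.resize(p[105:165,335:390,::-1],None,fx=10,fy=10,interpolation=cv2.INTER_NEAREST);cv2.imwrite('pics/side4.png',im)
E
```

```text
118 [(352, 65, np.int64(516), np.int64(-178), np.int64(267)), (355, 74, np.int64(508), np.int64(-183), np.int64(267)), (358, 69, np.int64(500), np.int64(-187), np.int64(269)), (361, 80, np.int64(495), np.int64(-196), np.int64(267)), (364, 82, np.int64(487), np.int64(-199), np.int64(269)), (367, 86, np.int64(481), np.int64(-207), np.int64(268)), (370, 95, np.int64(473), np.int64(-211), np.int64(270)), (373, 61, np.int64(468), np.int64(-219), np.int64(268))]
120 [(352, 62, np.int64(516), np.int64(-180), np.int64(259)), (355, 60, np.int64(509), np.int64(-185), np.int64(259)), (358, 58, np.int64(502), np.int64(-191), np.int64(260)), (361, 68, np.int64(495), np.int64(-196), np.int64(261)), (364, 63, np.int64(484), np.int64(-196), np.int64(265)), (367, 53, np.int64(478), np.int64(-204), np.int64(264)), (370, 69, np.int64(468), np.int64(-203), np.int64(268)), (373, 52, np.int64(491), np.int64(-259), np.int64(235))]
122 [(352, 53, np.int64(516), np.int64(-180), np.int64(252)), (355, 56, np.int64(507), np.int64(-183), np.int64(254)), (358, 56, np.int64(501), np.int64(-190), np.int64(254)), (3
[... 4677 characters left out ...]
8)), (364, 172, np.int64(507), np.int64(-246), np.int64(152)), (367, 117, np.int64(499), np.int64(-253), np.int64(152)), (370, 161, np.int64(494), np.int64(-264), np.int64(149)), (373, 61, np.int64(605), np.int64(-473), np.int64(-3))]
144 [(352, 210, np.int64(535), np.int64(-219), np.int64(145)), (355, 253, np.int64(527), np.int64(-224), np.int64(146)), (358, 253, np.int64(518), np.int64(-228), np.int64(148)), (361, 255, np.int64(511), np.int64(-235), np.int64(147)), (364, 178, np.int64(503), np.int64(-242), np.int64(148)), (367, 155, np.int64(496), np.int64(-249), np.int64(148)), (370, 189, np.int64(487), np.int64(-254), np.int64(149)), (373, 41, np.int64(593), np.int64(-454), np.int64(2))]
```

View pics/side4.png

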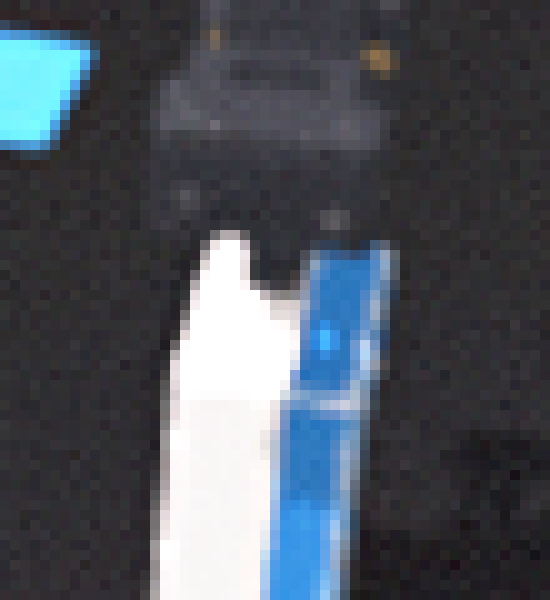

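By side-view depth the fingertips are at z ≈ 0.163 and the body underside at ≈ 0.225, while x and y agree. So the tool is about 25 mm higher than its reported z. The fingers passed over the carton without touching it. I'll back off and come down about 30 mm lower behind the panel.

jog_arm(
  moves=[
    {"travel":[-15,0,-3],"yaw":0},
    {"travel":[-40,0,-5],"yaw":0},
    {"travel":[-65,0,-5],"yaw":0},
    {"travel":[-80,0,-5],"yaw":0},
    {"travel":[-80,0,-5],"yaw":0},
    {"travel":[-80,0,5],"yaw":0},
    {"travel":[-80,0,20],"yaw":0},
    {"travel":[-80,0,30],"yaw":0},
    {"travel":[-80,0,30],"yaw":0},
    {"travel":[-70,0,30],"yaw":0},
    {"travel":[-60,0,30],"yaw":0},
    {"travel":[-50,0,30],"yaw":0},
    {"travel":[-44,0,30],"yaw":0},
    {"travel":[-38,0,30],"yaw":0},
    {"travel":[-32,0,30],"yaw":0},
    {"travel":[-26,0,30],"yaw":0},
    {"travel":[-20,0,30],"yaw":0},
  ],
)

```text
t: 5.5
tcp_pos: [0.5192, -0.286, 0.1078]
eef_rot: [0.971, 0.241, 0.0, -0.0]
wrist_force: [-0.2, 0.6, 0.3]
width: 0.0003
```

```bash
python3 - <<'E'
from h import *
p,d=read_camera('side')
s=get_state();print(s['t'],s['tcp_pos'],s['wrist_force'])
im=cv2.resize(p[95:195,325:400,::-1],None,fx=6,fy=6,interpolation=cv2.INTER_CUBIC);cv2.imwrite('pics/side5.png',im)
E
```

```text
5.55 [ 0.52002255 -0.28565172  0.10792439] [-0.21267397 -0.60234062  0.15458631]
```

View pics/side5.png

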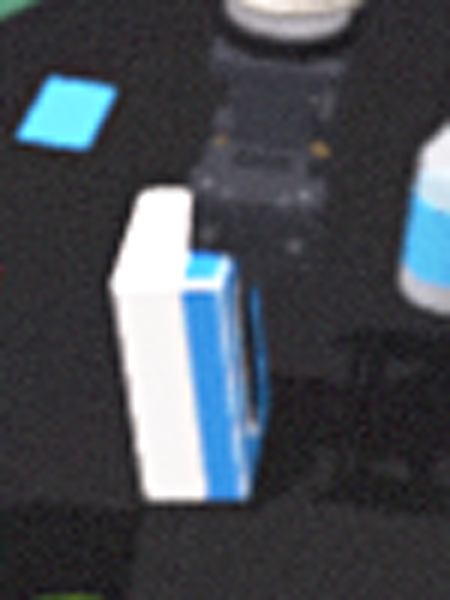

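The carton is now tipping about its foot edge: the foot corner stays at about (349,178) full-frame, the top leans away, and the panel has come into view. I'll keep pushing past the balance point.

jog_arm(
  moves=[
    {"travel":[6,0,0],"yaw":0},
    {"travel":[12,0,0],"yaw":0},
    {"travel":[18,0,0],"yaw":0},
    {"travel":[24,0,0],"yaw":0},
    {"travel":[30,0,0],"yaw":0},
    {"travel":[35,0,0],"yaw":0},
    {"travel":[40,0,0],"yaw":0},
    {"travel":[45,0,0],"yaw":0},
    {"travel":[50,0,0],"yaw":0},
    {"travel":[50,0,0],"yaw":0},
    {"travel":[50,0,0],"yaw":0},
    {"travel":[50,0,0],"yaw":0},
    {"travel":[50,0,0],"yaw":0},
  ],
)

```text
t: 6.85
tcp_pos: [0.5628, -0.2629, 0.1078]
eef_rot: [0.971, 0.241, -0.0, -0.0]
wrist_force: [-0.5, -0.7, -0.4]
width: 0.0004
```

```bash
python3 - <<'E'
from h import *
p,d=read_camera('side')
s=get_state();print(s['t'],s['tcp_pos'],s['wrist_force'])
im=cv2.resize(p[95:215,285:405,::-1],None,fx=5,fy=5,interpolation=cv2.INTER_CUBIC);cv2.imwrite('pics/side6.png',im)
E
```

```text
6.9 [ 0.56281788 -0.26289783  0.10779872] [-0.26179412  0.09804176  0.16812258]
```

View pics/side6.png

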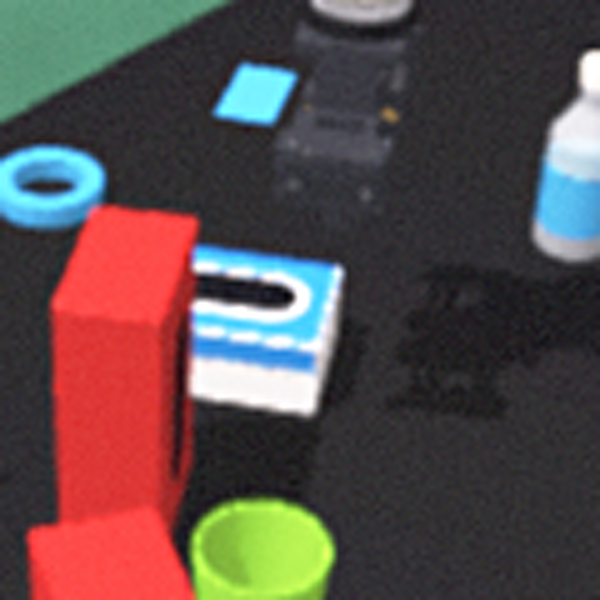

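Blue is down: it lies flat with the oval opening up, and its foot corner is still at about (348,177) in the full frame. Next I'll lift and cross over to the purple carton.

jog_arm(
  moves=[
    {"travel":[0,0,-25],"yaw":0},
    {"travel":[0,0,-60],"yaw":0},
    {"travel":[0,0,-95],"yaw":0},
    {"travel":[0,0,-125],"yaw":0},
    {"travel":[0,0,-145],"yaw":0},
    {"travel":[0,0,-145],"yaw":0},
  ],
)

```text
t: 7.5
tcp_pos: [0.565, -0.264, 0.2573]
eef_rot: [0.971, 0.241, 0.003, 0.003]
wrist_force: [0.7, -0.6, 0.6]
width: 0.0003
```

jog_arm(
  moves=[
    {"travel":[4,-14,0],"yaw":0},
    {"travel":[11,-40,0],"yaw":0},
    {"travel":[20,-70,0],"yaw":0.03},
    {"travel":[29,-102,0],"yaw":0.07},
    {"travel":[38,-136,0],"yaw":0.12},
    {"travel":[48,-170,0],"yaw":0.17},
    {"travel":[58,-205,0],"yaw":0.22},
    {"travel":[68,-240,0],"yaw":0.27},
    {"travel":[78,-275,0],"yaw":0.32},
    {"travel":[88,-310,0],"yaw":0.37},
    {"travel":[97,-345,0],"yaw":0.42},
    {"travel":[107,-380,0],"yaw":0.47},
    {"travel":[117,-415,0],"yaw":0.52},
    {"travel":[126,-448,0],"yaw":0.57},
    {"travel":[134,-478,0],"yaw":0.609},
    {"travel":[140,-498,0],"yaw":0.609},
    {"travel":[144,-508,0],"yaw":0.609},
    {"travel":[144,-512,0],"yaw":0.609},
    {"travel":[144,-512,0],"yaw":0.609},
    {"travel":[144,-512,0],"yaw":0.609},
  ],
)

```text
t: 9.5
tcp_pos: [0.4506, 0.2563, 0.2523]
eef_rot: [0.998, -0.061, -0.0, 0.0]
wrist_force: [-0.2, 0.2, 0.2]
width: 0.0005
```

```bash
python3 - <<'E'
from h import *
s=get_state();print(s['t'],s['tcp_pos'],s['eef_rot'],s['wrist_force'],s['joint_pos'])
p,d=read_camera('side');W=cloud('side',d)
cv2.imwrite('pics/side7.png',p[:,:,::-1])
t=s['tcp_pos'];q=W[(np.hypot(W[...,0]-t[0],W[...,1]-t[1])<.03)&(W[...,2]>.21)&(d>0)]
print('tip z', np.sort(q[:,2])[:15].round(3))
np.savez('s7.npz',p=p,d=d)
E
```

```text
9.5 [0.45064298 0.25625883 0.25232796] [ 9.98113551e-01 -6.13930150e-02 -2.91002785e-04  3.89305002e-04] [-0.1739764   0.17066737  0.22458562] [ 4.69265920e-01 -5.67693309e-02  1.88493578e+00 -3.89688553e-04
  1.31432225e+00  2.16302458e+00]
tip z [0.277 0.278 0.278 0.278 0.279 0.279 0.279 0.28  0.28  0.28  0.28  0.28
 0.281 0.281 0.281]
```

View pics/side7.png

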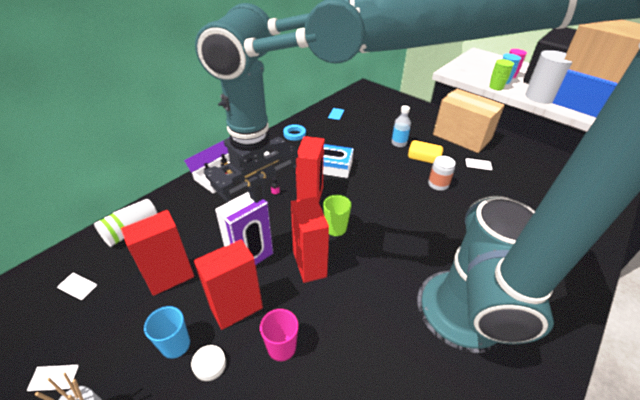

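```bash
python3 - <<'E'
from h import *
f=np.load('s7.npz');p,d=f['p'],f['d'];W=cloud('side',d)
t=np.array([.4506,.2563])
m=(np.hypot(W[...,0]-t[0],W[...,1]-t[1])<.12)&(W[...,2]>.21)&(d>0)
v,u=np.nonzero(m);q=W[m]
for z0 in(.2,.27,.29,.31,.33,.35):
    k=(q[:,2]>=z0)&(q[:,2]<z0+.02)
    if k.any(): print(z0,k.sum(),q[k].min(0).round(3),q[k].max(0).round(3),u[k].min(),u[k].max(),v[k].min(),v[k].max())
t3=[.4506,.2563,.2523];print(proj('side',[t3,[.4506,.2563,.2773],[.4506,.2563,.34]]))
cv2.imwrite('pics/side8.png',cv2.resize(p[120:270,190:340,::-1],None,fx=4,fy=4,interpolation=cv2.INTER_CUBIC))
E
```

```text
0.27 57 [0.438 0.246 0.277] [0.461 0.274 0.29 ] 249 264 195 202
0.29 115 [0.437 0.244 0.29 ] [0.462 0.276 0.31 ] 247 264 187 199
0.31 91 [0.436 0.241 0.31 ] [0.46  0.277 0.33 ] 247 264 179 193
0.33 154 [0.405 0.179 0.33 ] [0.495 0.347 0.35 ] 209 295 158 202
0.35 736 [0.404 0.17  0.35 ] [0.495 0.353 0.37 ] 205 298 150 199
[[258.72068052 206.59175716]
 [257.63709611 198.40966945]
 [254.72293562 176.31779038]]
```

View pics/side8.png

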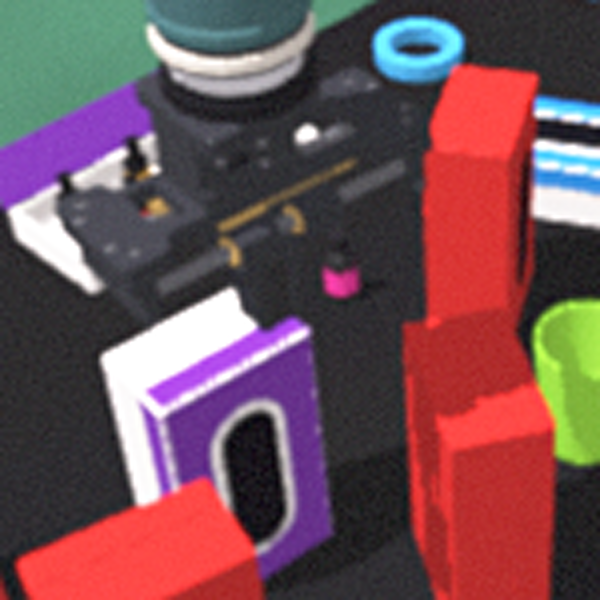

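Offset confirmed: the tip is 25 mm above the reported z, and x and y match. The fingers hang behind the purple panel, clear of the red boxes. I'll come down to a tip height of about 0.18 and start pushing.

jog_arm(
  moves=[
    {"travel":[0,0,20],"yaw":0},
    {"travel":[0,0,45],"yaw":0},
    {"travel":[0,0,70],"yaw":0},
    {"travel":[0,0,90],"yaw":0},
    {"travel":[0,0,98],"yaw":0},
    {"travel":[0,0,98],"yaw":0},
    {"travel":[10,0,98],"yaw":0},
    {"travel":[20,0,98],"yaw":0},
    {"travel":[28,0,98],"yaw":0},
    {"travel":[34,0,98],"yaw":0},
    {"travel":[40,0,98],"yaw":0},
    {"travel":[46,0,98],"yaw":0},
    {"travel":[52,0,98],"yaw":0},
    {"travel":[58,0,98],"yaw":0},
    {"travel":[64,0,98],"yaw":0},
  ],
)

```text
t: 11.05
tcp_pos: [0.5147, 0.2493, 0.1547]
eef_rot: [0.998, -0.061, -0.0, 0.0]
wrist_force: [-0.4, 0.5, -1.0]
width: 0.0002
```

```bash
python3 - <<'E'
from h import *
p,d=read_camera('side')
s=get_state();print(s['t'],s['tcp_pos'],s['wrist_force'])
cv2.imwrite('pics/side9.png',cv2.resize(p[130:280,180:330,::-1],None,fx=4,fy=4,interpolation=cv2.INTER_CUBIC))
E
```

```text
11.1 [0.51568981 0.24917728 0.15487686] [ 0.93117107 -0.02492717  0.54344695]
```

View pics/side9.png

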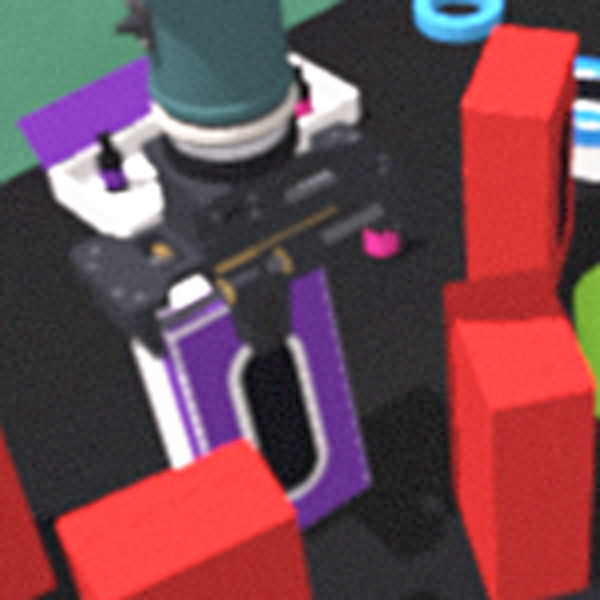

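The finger is on the panel centre and the purple carton is tipping away. Continuing.

jog_arm(
  moves=[
    {"travel":[6,0,0],"yaw":0},
    {"travel":[12,0,0],"yaw":0},
    {"travel":[18,0,0],"yaw":0},
    {"travel":[24,0,0],"yaw":0},
    {"travel":[30,0,0],"yaw":0},
    {"travel":[35,0,0],"yaw":0},
    {"travel":[40,0,0],"yaw":0},
    {"travel":[44,0,0],"yaw":0},
    {"travel":[48,0,0],"yaw":0},
    {"travel":[48,0,0],"yaw":0},
    {"travel":[48,0,0],"yaw":0},
    {"travel":[48,0,0],"yaw":0},
    {"travel":[48,0,0],"yaw":0},
    {"travel":[48,0,0],"yaw":0},
  ],
)

```text
t: 12.5
tcp_pos: [0.5618, 0.2435, 0.1549]
eef_rot: [0.998, -0.061, 0.0, -0.0]
wrist_force: [0.6, -1.0, 0.2]
width: 0.0007
```

```bash
python3 - <<'E'
from h import *
p,d=read_camera('side')
s=get_state();print(s['t'],s['tcp_pos'],s['wrist_force'])
cv2.imwrite('pics/side10.png',p[:,:,::-1])
E
```

```text
12.55 [0.56181744 0.24348334 0.15486014] [ 0.3846768  -0.75457153 -0.4282082 ]
```

View pics/side10.png

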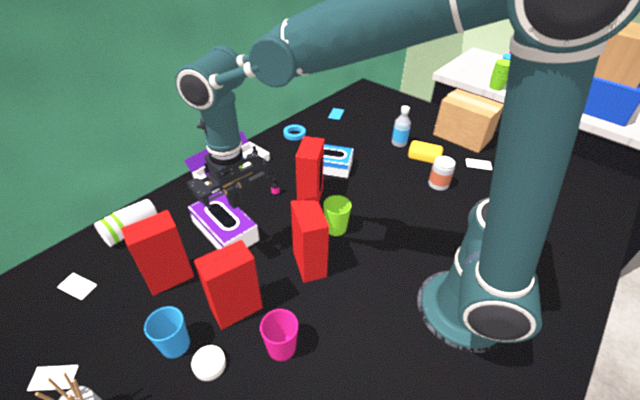

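Both cartons now lie flat with their openings up. I'll lift the tool straight up and move it off to check with the top camera.

jog_arm(
  moves=[
    {"travel":[0,0,-25],"yaw":0},
    {"travel":[0,0,-60],"yaw":0},
    {"travel":[0,0,-95],"yaw":0},
    {"travel":[0,0,-120],"yaw":0},
    {"travel":[0,0,-130],"yaw":0},
    {"travel":[0,20,-130],"yaw":0},
    {"travel":[0,50,-130],"yaw":0},
    {"travel":[0,85,-130],"yaw":0},
    {"travel":[0,120,-130],"yaw":0},
    {"travel":[0,155,-130],"yaw":0},
    {"travel":[0,190,-130],"yaw":0},
    {"travel":[0,220,-130],"yaw":0},
    {"travel":[0,240,-130],"yaw":0},
    {"travel":[0,250,-130],"yaw":0},
    {"travel":[0,250,-130],"yaw":0},
    {"travel":[0,250,-130],"yaw":0},
  ],
)

```text
t: 14.15
tcp_pos: [0.531, -0.0045, 0.2839]
eef_rot: [0.998, -0.061, -0.001, -0.0]
wrist_force: [0.2, 0.3, -0.1]
width: 0.0005
```

```bash
python3 - <<'E'
from h import *
p,d=read_camera('top')
s=get_state();print(s['t'],s['tcp_pos'],s['wrist_force'])
cv2.imwrite('pics/top11.png',p[:,:,::-1])
own('purple',p,d,(200,90,300,210),(120,155),.05,.08)
own('blue',p,d,(370,90,450,210),(92,118),.045,.075)
R=[('green',(300,200,340,235),.07,.12),('ink',(305,135,325,155),.03,.08),('pink',(180,250,222,285),.08,.12),('sky',(135,190,170,225),.08,.12),('tin',(430,240,470,275),.08,.12),('pump',(465,165,505,200),.1,.18),('wipes',(455,195,500,245),.03,.06),('mould',(150,225,182,252),.01,.04)]
rects('top',p,d,R)
E
```

```text
14.2 [ 0.5312058  -0.00410775  0.2841882 ] [-0.90121209  0.35459555  0.08419762]
purple stripe 1075 [666.3 232.1] [103.4 194.2] 83.6 [0.665 0.233 0.066] [[564.0, 192.0], [757.0, 170.0], [769.0, 273.0], [576.0, 294.0]]
purple all 1668 [664.8 231.8] [113.  202.3] 83.3 [0.662 0.231 0.066] [[558.0, 187.0], [759.0, 164.0], [772.0, 276.0], [571.0, 300.0]]
blue stripe 616 [ 632.7 -228.2] [143.4  94.5] 28.0 [ 0.63  -0.229  0.061] [[547.0, -220.0], [592.0, -304.0], [718.0, -236.0], [674.0, -153.0]]
blue all 1091 [ 632.  -224.8] [151.6 102.5] 27.5 [ 0.627 -0.227  0.061] [[541.0, -214.0], [588.0, -305.0], [723.0, -235.0], [676.0, -144.0]]
green 94 z 0.092 rect [4.302e+02 3.000e-01] [75.  53.2] 88.0 corners [[402, -36], [455, -38], [458, 37], [405, 39]]
ink few
pink 159 z 0.095 rect [278.3 378.8] [79.4 77.3] 89.9 corners [[240, 339], [317, 339], [317, 418], [240, 419]]
sky 169 z 0.095 rect [466.1 537.2] [76.8 73. ] 89.2 corners [[429, 499], [502, 498], [503, 575], [430, 576]]
tin 407 z 0.098 rect [ 281.8 -403.1] [67.8 65.2] 88.4 corners [[248, -436], [313, -438], [315, -370], [250, -368]]
pump 279 z 0.126 rect [ 520.7 -529.2] [55.4 51.3] 18.7 corners [[486, -514], [503, -562], [555, -545], [539, -496]]
wipes 790 z 0.044 rect [ 399.4 -517.7] [117.9  76.9] 20.7 corners [[331, -503], [358, -575], [468, -533], [441, -461]]
mould 356 z 0.022 rect [370.5 511.6] [69.1 66.2] 89.0 corners [[337, 478], [403, 476], [404, 546], [338, 547]]
```

View pics/top11.png

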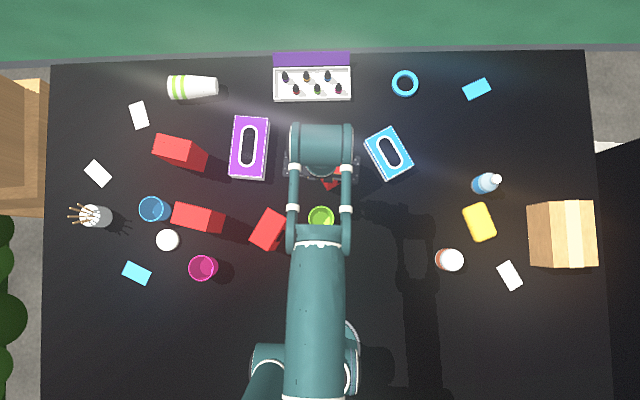

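```bash
python3 - <<'E'
from plant import *
print(finish_job())
E
```

```text
the job is handed in; nothing more can be done
None
```

Both cartons are tipped over on the spot and lie flat with the oval opening up. I handed the job in at about t = 14.2 s; no verdict was reported.

- **Cartons:** In the last top view the upper faces are at 66 mm (purple) and 61 mm (blue), which fits lying flat. The foot edges are about 2 mm (purple) and 6 mm (blue) from where they began.
- **Other objects:** The pink and sky cups, tin, pump bottle, wipes and mould all measured within about 1 mm of their first positions. In the last top view the arm partly hid the green cup and fully hid the ink bottle. Both looked unmoved in the side view taken after the last push. The red look-alikes also looked unmoved, but I did not re-measure them.
- **Robot:** The tool was raised clear over the middle of the table, touching nothing. Wrist force readings stayed around 1 N at every check.
- **Disagreement:** The fingertips sit about 25 mm higher than the reported TCP height. Because of this, my first pass at the blue carton went over its top without touching it. I measured the offset with the side camera and corrected for it from then on.

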